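# Tip the front row of bearing balls off the counting tray

## Task

Carry the loaded counting tray level by its handle bar to the plywood tipping rest, set it down squarely with its front foot just behind the rest's raised lip and its nose over the cup, and let go. Then take it by its end tab and tilt it against the lip, just enough that the three balls of the front row, and only those, roll off into the cup; lower the tray flat onto the rest again and let go. Leave the cup and the other things on the bench where they are.

Things in the scene. Friction and masses are not known exactly. Their poses are not given: they have to be found in the camera images.
- tray: Loose grey steel counting tray, 195 long x 84 wide (94 over its handle posts), 77 mm high over the handle, 0.45 kg empty (0.75 loaded). Origin: centre of its underside, level with its feet. x towards the nose (balls leave there), z up. Floor plate z = 14 to 18, x = -100 to 95, on two cross bars (feet, 14 mm high): front foot x = 43 to 55, rear foot x = -92 to -80.
- tray_bar (a point): Centre of the tray's carrying handle, at tray (10, 0, 70), axes as the tray: a straight steel bar across the tray (along y), 12 mm thick (x) x 14 high, 79 mm free between two side posts, bridging the tray within about 10 mm of above the loaded centre of mass, 32 mm above the ball tops (centre to tops). Carried level the tray keeps all balls.
- tray_tab (a point): Grasp point of the tray's end tab, at tray (-85, 0, 55), axes as the tray: an upright steel block at the rear end, 14 mm thick (y) x 24 mm (x), standing from z = 18 to 70. Pinch it across its 14 mm thickness.
- tray_foot (a point): Middle of the lower front edge of the tray's front foot, at tray (55, 0, 0), 140 mm ahead of the tab and 40 mm behind the nose. The tray pivots about this edge when its rear end is raised on the rest. Axes as the tray.
- tray_nose (a point): Open front edge of the tray at tray (95, 0, 22), axes as the tray. 3 lanes along x (22.5 wide, side walls to z = 36) hold 3 rows of balls. Before the front row the floor is a 24 degree ramp 4 mm up to this edge; before each other row is a raised lip 3.5 mm high. Tilted nose down, the front row rolls off from about 25 degrees, the others only from about 49: 30 to 40 is right, without jerks.
- rest_top (a point): Middle of the top of the tipping rest: a fixed plywood bench 163 long x 110 wide, 75 mm above the table. x points forward to its lip and the cup, y across, z up. Flat top x = -100 to 57 mm. A tray set with its origin here and the same axes stands with its front foot 2 mm behind the lip, its floor 6 mm above the lip, its nose over the cup.
- rest_lip (a point): Middle of the upper edge of the rest's raised metal lip, 60 mm ahead of rest_top and 8 mm above the top; the lip is 6 mm thick (x) and runs the full 110 mm width. Axes as rest_top.
- cup_mid (a point): Centre (half-way up) of the round aluminium cup standing loose on the table before the rest's lip: 110 mm across the rim, 45 high, wall 3, 0.25 kg. It already stands where the front row falls when the tray is tilted on the rest (centre 121 to 131 mm ahead of rest_top, within 4 mm sideways).
- bottle: Bystander: orange plastic bottle with black cap, 52 mm diameter, 130 tall, standing; origin at its base.
- carton: Bystander: small cardboard carton 55 x 90 x 24 mm; origin at the centre of its underside.
- driver: Bystander: screwdriver 170 mm long lying on the table; origin under its middle, x along it.
- front1_center (a point): Centre of a loose steel bearing ball, 20 mm diameter, 33 g: front row (next to the nose); these three go into the cup; left lane, tray y = +25.5. Starts at tray z = 28.
- front2_center (a point): Centre of a loose steel bearing ball, 20 mm diameter, 33 g: front row (next to the nose); these three go into the cup; middle lane. Starts at tray z = 28.
- front3_center (a point): Centre of a loose steel bearing ball, 20 mm diameter, 33 g: front row (next to the nose); these three go into the cup; right lane, tray y = -25.5. Starts at tray z = 28.
- mid1_center (a point): Centre of a loose steel bearing ball, 20 mm diameter, 33 g: second row; stays in the tray; left lane, tray y = +25.5. Starts at tray z = 28.
- mid2_center (a point): Centre of a loose steel bearing ball, 20 mm diameter, 33 g: second row; stays in the tray; middle lane. Starts at tray z = 28.
- mid3_center (a point): Centre of a loose steel bearing ball, 20 mm diameter, 33 g: second row; stays in the tray; right lane, tray y = -25.5. Starts at tray z = 28.
- back1_center (a point): Centre of a loose steel bearing ball, 20 mm diameter, 33 g: third row; stays in the tray; left lane, tray y = +25.5. Starts at tray z = 28.
- back2_center (a point): Centre of a loose steel bearing ball, 20 mm diameter, 33 g: third row; stays in the tray; middle lane. Starts at tray z = 28.
- back3_center (a point): Centre of a loose steel bearing ball, 20 mm diameter, 33 g: third row; stays in the tray; right lane, tray y = -25.5. Starts at tray z = 28.
Mind the look-alikes: they are no part of the job. Of the things like the part that bears cup_mid, leave any that is blue, red or yellow; of the rest the smaller one is meant.

How it is judged (in metres and radians):
On the way, in this order (a step that is already met when the one before it is completed fails the run):
1. the tray stands flat on the rest behind the lip, nose over the cup, all nine balls still in it, and is let go (x of tray_foot in the frame of rest_top between 0.03 and 0.062 m and y of tray_foot in the frame of rest_top between -0.022 and 0.022 m and z of tray_foot in the frame of rest_top between -0.005 and 0.006 m and angle between tray_bar's own z axis and vertical below 0.035 rad and x of tray_tab in the frame of rest_top below -0.06 m and angle between the x axis of tray_bar and the x axis of rest_top, either way round below 0.2 rad and contact force between the fingers and tray below 0.1 N and x of mid1_center in the frame of tray_foot between -0.035 and 0.0128 m and z of mid1_center in the frame of tray_foot between 0.022 and 0.036 m and x of mid2_center in the frame of tray_foot between -0.035 and 0.0128 m and z of mid2_center in the frame of tray_foot between 0.022 and 0.036 m and x of mid3_center in the frame of tray_foot between -0.035 and 0.0128 m and z of mid3_center in the frame of tray_foot between 0.022 and 0.036 m and x of back1_center in the frame of tray_foot between -0.035 and 0.0128 m and z of back1_center in the frame of tray_foot between 0.022 and 0.036 m and x of back2_center in the frame of tray_foot between -0.035 and 0.0128 m and z of back2_center in the frame of tray_foot between 0.022 and 0.036 m and x of back3_center in the frame of tray_foot between -0.035 and 0.0128 m and z of back3_center in the frame of tray_foot between 0.022 and 0.036 m and z of front1_center in the frame of tray_foot between 0.022 and 0.036 m and z of front2_center in the frame of tray_foot between 0.022 and 0.036 m and z of front3_center in the frame of tray_foot between 0.022 and 0.036 m), for 0.2 s.
2. the tray is tilted nose down by more than 17 degrees with its front foot still on the rest behind the lip (x of tray_foot in the frame of rest_top between 0.03 and 0.062 m and y of tray_foot in the frame of rest_top between -0.022 and 0.022 m and z of tray_foot in the frame of rest_top between -0.005 and 0.006 m and angle between tray_bar's own z axis and vertical above 0.3 rad), for 0.1 s.
3. the three front-row balls are in the cup, the front foot still on the rest behind the lip (x of tray_foot in the frame of rest_top between 0.03 and 0.062 m and y of tray_foot in the frame of rest_top between -0.022 and 0.022 m and z of tray_foot in the frame of rest_top between -0.005 and 0.006 m and horizontal distance between each of front1_center, front2_center, front3_center and cup_mid below 0.05 m and z of each of front1_center, front2_center, front3_center in the frame of cup_mid below 0.02 m), for 0.2 s.
At the end, for the whole second after the job is handed in: The 3 front balls lie in the cup (within 50 mm of its axis, below the rim), the other 6 in their rows; the tray is flat (2 degrees) and released on the rest, front foot at most 25 mm behind the lip, 22 mm off to a side, turned under 11 degrees. Cup and bystanders within 25 mm of their places (all of step 3 and angle between tray_bar's own z axis and vertical below 0.035 rad and x of tray_tab in the frame of rest_top below -0.06 m and angle between the x axis of tray_bar and the x axis of rest_top, either way round below 0.2 rad and contact force between the fingers and tray below 0.1 N and x of mid1_center in the frame of tray_foot between -0.035 and 0.0128 m and z of mid1_center in the frame of tray_foot between 0.022 and 0.036 m and x of mid2_center in the frame of tray_foot between -0.035 and 0.0128 m and z of mid2_center in the frame of tray_foot between 0.022 and 0.036 m and x of mid3_center in the frame of tray_foot between -0.035 and 0.0128 m and z of mid3_center in the frame of tray_foot between 0.022 and 0.036 m and x of back1_center in the frame of tray_foot between -0.035 and 0.0128 m and z of back1_center in the frame of tray_foot between 0.022 and 0.036 m and x of back2_center in the frame of tray_foot between -0.035 and 0.0128 m and z of back2_center in the frame of tray_foot between 0.022 and 0.036 m and x of back3_center in the frame of tray_foot between -0.035 and 0.0128 m and z of back3_center in the frame of tray_foot between 0.022 and 0.036 m); the robot touches nothing.
It fails at once if the cup is shifted by more than 25 mm or tipped (distance of cup_mid from where it was at the start of the episode above 0.025 m or angle between cup_mid's own z axis and vertical above 0.35 rad).
It fails at once if a bystander is moved by more than 25 mm (distance of any of bottle, carton, driver from where it was at the start of the episode above 0.025 m).
It fails at once if a ball of the second or third row leaves its place in the tray (x of any of mid1_center, mid2_center, mid3_center, back1_center, back2_center, back3_center in the frame of tray_foot above 0.0128 m or z of any of mid1_center, mid2_center, mid3_center, back1_center, back2_center, back3_center in the frame of tray_foot above 0.042 m).
It also fails if it takes over 64 s, if anything falls off the work surface, if the arm or the gripper's body presses on something with over 40 N, if the wrist force passes 120 N, or if a joint passes its speed limit or range.

## Robot

A 6-joint arm with a two-finger parallel gripper is mounted at the origin on the work surface. World frame = base frame: x ahead of the robot, y to its left, z up, the work surface at z = 0. Lengths are in mm, angles in rad, forces in N, time in s.
With the tool pointing down it reaches from about 275 to 725 mm from the base axis. Payload 15.9 kg.
Tool frame: the origin (TCP) lies midway between the tips of the shut fingers; the grasp point (between the pads) lies behind it (robot.grasp_offset is the z of the grasp point in the tool frame, in mm); z points along the fingers, y is the direction in which the jaws open and shut (so a half turn about z gives the same grasp; the last joint's range is limited). The gripper opens to 85 mm and grips with 20 to 120 N. Pads are 22 mm wide; open, the fingers measure 114 mm over their backs; the gripper's body (76 mm by 85 mm) begins 54 mm behind the grasp point. The pads swing forward as they close: fully open they stand 13 mm farther back than shut.
Start: joints at [1.327, 0.213, -0.034, 1.323, 0, 1.571], TCP at [120.691, 485.2, 231.306] pointing down, gripper open.
Joint ranges: [-2.98, 2.98], [-0.74, 1.72], [-1.14, 1.35], [-2.1, 2.04], [-1.57, 1.44], [-3.14, 3.14]. Speed limits (rad/s): [1.89, 1.89, 2.39, 2.57, 3.14, 3.14].

## Interface

Orientations are given as a rotation vector (axis times angle).
In Python, from workcell import robot gives the robot as it stands.
- The arm moves only by the shell command python3 -m creep 'ROWS'. ROWS is text: rows parted by semicolons, each of 7 numbers parted by spaces: the shift along the tool's x, y, z in cm, then the turn, a rotation vector about the tool's x, y, z in rad, then the closure, from -1 (fully open) to 1 (shut), so that 0 is half open. In form: dx dy dz wx wy wz gripper; .... A call has 1 to 20 rows; each row shifts and turns the pose as measured when the row begins, along the tool's axes as they then stand; what a row does not reach is not made up. A row lasts 1/12 s, in which the tool goes at most 41.7 mm and 7.16 degrees, less where a joint would pass 70% of its speed; a pose out of reach is approached as far as the arm can. A call is refused whole if a number of a shift passes 4.17 or a number of a turn 0.125, either way. A call with a gripper value outside its range is refused whole. The fingers move at their own pace and stop on an object; the grip force is fixed at half the most. Time passes only in rows, so rows that do not move let the fingers close. It gives the time, the measured TCP pose, the force and the opening at its end, in the units of the state.
- robot.read_state(): the state, without advancing time (a new reading comes with each control period).
- robot.read_camera(name): name is "scene" or "side" or "wrist"; returns (picture, depth): 400x640x3 uint8, red, green, blue; 400x640 float32, mm along the optical axis (not along the pixel's ray), 0 where there is no reading.
- robot.camera_info(name): a dict with "fx", "fy", "cx", "cy" (pixels), "distortion" ([k1, k2, p1, p2, k3] as OpenCV has them; the pictures are not rectified), "world_to_cam" (4x4, takes a point from world to camera coordinates). Camera axes: x right, y up, looking along -z (the intrinsics and any distortion apply to the point x, -y, -z); pixel columns grow to the right and rows downward; lengths in mm; the calibration is good to about 2 mm. A picture is of the moment at which its call begins: read the wrist's pose just before it. camera_info takes no time and is no camera call; for the wrist camera it gives the pose at the moment of the call.
- robot.close_job(): hands the job in, once; it reports no verdict.
Trained networks look in the newest picture that a camera, given by its name, has taken for a name from the list of things; names that differ only in an ending like _2 or _b are one class to them, and where a whole thing is asked for, a point or a joint stands for the part that bears it (a point fixed in the world has none). Each returns a list of dicts, best first, with "p" (0 to 1); they miss things now and then, are a little off and sometimes report something else, mostly with a low value. They report only what shows in the picture. A call takes as long as a camera call. They do not tell look-alikes from the thing itself.
- robot.boxes_of(label, camera): "point" ([x, y, z] in mm, in world coordinates, good to about 4 mm: the middle of the surface that is visible of it).
- robot.place_of(label, camera): "point" ([x, y, z] in mm, in world coordinates, good to about 4 mm: a listed point, or the origin of a listed thing).
The state is a dict: "time": time; "joint_pos": joint angles; "dq": joint speeds; "joint_torque": joint torques, N m; "position": TCP position; "tcp_rot": TCP orientation; "wrist_force": force on the tool from outside, world axes, zero at the start; "torque": the same for the moment, N m; "finger_gap": finger opening in mm.
Only numpy, scipy, OpenCV 4.12 (cv2) and the standard library are available. Lean on these libraries where they do the work, as an engineer would, in place of code of your own. Each camera call takes 0.05 s, during which the arm holds its last target.

## Working session

There is one attempt and no reset: what is moved stays moved. The work goes in short steps, Python scripts to look and compute and a shell command to move; the robot and the scene stay as the last step left them, time stands still between calls to the robot, and variables do not carry over. Pictures are saved under pics/ and viewed, and the job is handed in when it is done.

```bash
mkdir -p pics; ls
python3 - <<'E'
from workcell import robot
import cv2,numpy as np
s=robot.read_state();print(s); print(robot.grasp_offset)
for c in("scene","side"):
    p,d=robot.read_camera(c);cv2.imwrite(f"pics/{c}0.png",p[:,:,::-1]);np.save(f"pics/{c}0.npy",d)
    i=robot.camera_info(c);print(c,i["fx"],np.round(np.linalg.inv(i["world_to_cam"]),2).tolist())
    for l in("tray_bar","tray_tab","tray_foot","tray_nose","rest_top","rest_lip","cup_mid","bottle","carton","driver"):
        try:print(l,[(np.round(r["point"]).tolist(),round(r["p"],2)) for r in robot.place_of(l,c)])
        except Exception as e:print(l,e)
E
```

```text
pics
{'time': 0.0, 'joint_pos': array([ 1.32700224e+00,  2.13366586e-01, -3.50202636e-02,  1.32348193e+00,
       -6.60685673e-05,  1.57080284e+00]), 'dq': array([ 9.77884104e-05,  3.23216250e-04,  1.30625488e-03, -4.46787652e-04,
       -2.95629307e-05,  4.62959834e-04]), 'joint_torque': array([-5.17349530e-03, -6.86164999e+01,  4.87117231e+01,  1.77877850e-02,
       -5.14345993e-04,  3.86176305e-05]), 'position': array([120.63744393, 484.90433214, 230.82635115]), 'tcp_rot': array([-3.82005347e-01, -3.11821522e+00,  1.68469330e-03]), 'wrist_force': array([-0.10312351,  0.01425246, -0.44016973]), 'torque': array([ 0.05259042, -0.0222324 , -0.01769371]), 'finger_gap': 85.14945638582113}
-18.700000000000003
scene 371.44363919115716 [[0.02, -0.82, 0.57, 1097.23], [1.0, 0.01, -0.02, -104.0], [0.01, 0.57, 0.82, 875.4], [0.0, 0.0, 0.0, 1.0]]
tray_bar [([533.0, -252.0, 72.0], 0.6)]
tray_tab [([523.0, -155.0, 56.0], 0.98)]
tray_foot [([537.0, -296.0, 1.0], 0.84), ([536.0, -252.0, 71.0], 0.41), ([790.0, 152.0, -1.0], 0.18)]
tray_nose [([538.0, -336.0, 24.0], 0.7)]
rest_top [([512.0, 154.0, 7
[... 397 characters left out ...]
12.0, -1.0], 0.84)]
side 426.26999139184136 [[0.99, 0.1, -0.09, 502.74], [-0.13, 0.71, -0.69, -666.7], [0.0, 0.69, 0.72, 709.37], [0.0, 0.0, 0.0, 1.0]]
tray_bar [([532.0, -251.0, 73.0], 0.89)]
tray_tab [([519.0, -156.0, 51.0], 0.58)]
tray_foot [([534.0, -300.0, 1.0], 0.93)]
tray_nose [([538.0, -335.0, 20.0], 0.78), ([518.0, 160.0, 78.0], 0.22)]
rest_top [([518.0, 159.0, 74.0], 0.6)]
rest_lip []
cup_mid [([523.0, 29.0, 25.0], 0.88), ([345.0, -22.0, 28.0], 0.87), ([368.0, 151.0, 18.0], 0.76), ([658.0, 204.0, 22.0], 0.74), ([730.0, -174.0, 27.0], 0.72)]
bottle [([788.0, -36.0, -2.0], 0.57)]
carton [([789.0, 150.0, 0.0], 0.86), ([561.0, -288.0, 27.0], 0.7)]
driver [([748.0, -310.0, -2.0], 0.56)]
```

View pics/scene0.png

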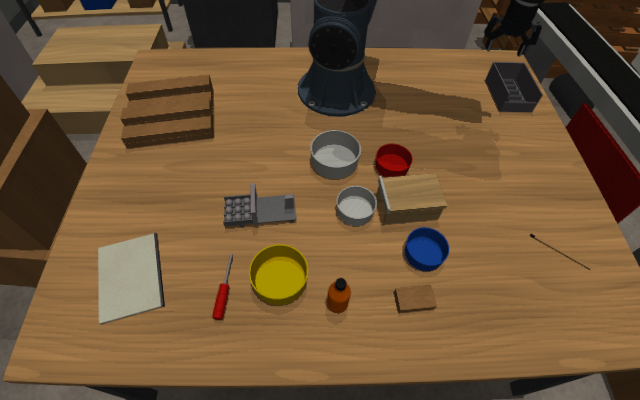

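View pics/side0.png

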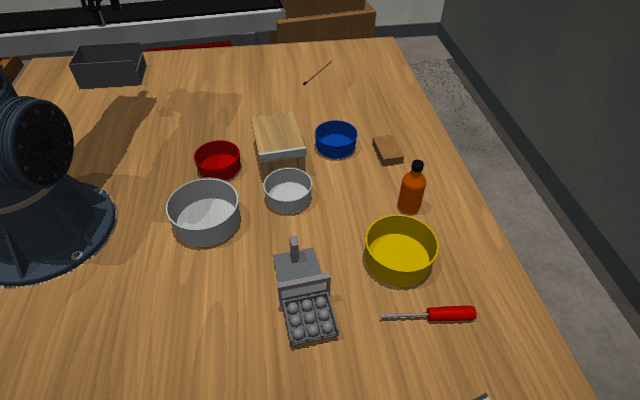

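```bash
cat > h.py <<'E'
import cv2,numpy as np
from workcell import robot
def cloud(c,d,info=None):
    i=info or robot.camera_info(c);K=np.array([[i["fx"],0,i["cx"]],[0,i["fy"],i["cy"]],[0,0,1]]);D=np.array(i["distortion"],float)
    v,u=np.nonzero(d>0);n=cv2.undistortPoints(np.stack([u,v],1).astype(np.float64)[:,None],K,D)[:,0]
    z=d[v,u];P=np.c_[n[:,0]*z,-n[:,1]*z,-z,np.ones(len(z))]
    W=(np.linalg.inv(i["world_to_cam"])@P.T).T[:,:3]
    out=np.full(d.shape+(3,),np.nan);out[v,u]=W;return out
def proj(c,X,info=None):
    i=info or robot.camera_info(c);p=(i["world_to_cam"]@np.append(X,1))[:3]*[1,-1,-1]
    K=np.array([[i["fx"],0,i["cx"]],[0,i["fy"],i["cy"]],[0,0,1]])
    return cv2.projectPoints(p[None],np.zeros(3),np.zeros(3),K,np.array(i["distortion"],float))[0].ravel()
def sel(W,x,y,z):
    P=W.reshape(-1,3);m=(P[:,0]>x[0])&(P[:,0]<x[1])&(P[:,1]>y[0])&(P[:,1]<y[1])&(P[:,2]>z[0])&(P[:,2]<z[1]);return P[m]
def rect(P):
    r=cv2.minAreaRect(P[:,:2].astype(np.float32));return np.round(r[0],1),np.round(r[1],1),round(r[2],2),len(P),round(float(np.median(P[:,2])),1)
E
python3 - <<'E'
from h import *
for c in("scene","side"):
    W=cloud(c,np.load(f"pics/{c}0.npy"))
    print(c,"rest top",rect(sel(W,(430,620),(60,290),(71,79))))
    print("lip",rect(sel(W,(430,620),(60,290),(80.5,88))))
    print("bar",rect(sel(W,(460,620),(-290,-215),(70,82))))
    print("tab",rect(sel(W,(460,620),(-190,-120),(64,76))))
    print("floor",rect(sel(W,(460,620),(-370,-120),(12,60))))
    for n,(x,y) in dict(big=(344,-22),small=(523,27)).items():
        P=sel(W,(x-90,x+90),(y-85,min(y+85,90)),(38,60))
        print(n,rect(P),cv2.minEnclosingCircle(P[:,:2].astype(np.float32)))
    P=sel(W,(470,590),(-40,75),(-5,60));print(np.histogram(P[:,2],bins=12))
E
```

```text
scene rest top (array([515.7, 175.7]), array([113.4, 166.6]), 5.65, 1908, 73.9)
lip (array([523.5,  96.3]), array([108.6,   6.6]), 5.53, 67, 82.1)
bar (array([ 533.1, -249.9]), array([93.7, 11.9]), 6.02, 139, 75.3)
tab (array([ 524.6, -154.9]), array([15.5, 21.4]), 1.12, 44, 68.1)
floor (array([ 533.6, -237.8]), array([ 93.8, 196.1]), 5.49, 1837, 19.0)
big (array([344.6, -22. ]), array([146.8, 150. ]), 84.47, 528, 50.4) ((344.03472900390625, -22.147645950317383), 76.07637023925781)
small (array([527.3,  27.7]), array([109.5, 107.6]), 36.45, 195, 42.6) ((527.2733764648438, 28.046066284179688), 55.680419921875)
(array([326, 563, 213,  57,  51,  68,  52,  69,  55,  65,  81,  91]), array([-4.98519933, -0.69569721,  3.59380491,  7.88330704, 12.17280916,
       16.46231128, 20.75181341, 25.04131553, 29.33081766, 33.62031978,
       37.9098219 , 42.19932403, 46.48882615]))
side rest top (array([514. , 175.1]), array([110.2, 169.1]), 5.53, 1761, 74.6)
lip (array([521.1,  96.6]), array([109.2,  10. ]), 5.28, 115, 82.1)
bar (array([ 532.2, -251.6]), array([93.8, 13.6]), 6.14, 410, 76.4)
tab (array([ 522.8, -157.9]), array([13.7, 24.5]), 5.39, 84, 69.2)
floor (array([ 530.6, -238.4]), array([ 93.5, 197.4]), 5.72, 3944, 21.2)
big (array([341.3, -23.1]), array([144.5, 151.1]), 23.23, 1078, 49.7) ((343.222412109375, -22.361400604248047), 76.50396728515625)
small (array([525. ,  25.9]), array([109.9, 108.5]), 71.69, 325, 42.9) ((524.9794311523438, 26.9090633392334), 56.1226692199707)
(array([426, 666, 226,  99, 100, 101, 106, 102, 107,  97, 122, 142]), array([-4.06192222,  0.21496795,  4.49185812,  8.76874829, 13.04563846,
       17.32252863, 21.5994188 , 25.87630896, 30.15319913, 34.4300893 ,
       38.70697947, 42.98386964, 47.26075981]))
```

```bash
cat >> h.py <<'E'
from scipy.spatial.transform import Rotation as Ro
def down(yaw): # tool y at yaw deg, z down
    a=np.radians(yaw);y=np.array([np.cos(a),np.sin(a),0]);z=np.array([0,0,-1.]);x=np.cross(y,z);return Ro.from_matrix(np.c_[x,y,z])
def delta(pos,rot=None):
    s=robot.read_state();R=Ro.from_rotvec(s["tcp_rot"])
    w=(R.inv()*rot).as_rotvec() if rot else np.zeros(3)
    print("t",round(s["time"],2),"pos",s["position"].round(1),"gap",round(s["finger_gap"],1),"F",s["wrist_force"].round(1),"T",s["torque"].round(2))
    wd=np.array(pos)-s["position"]
    print("shift cm now-axes",(R.inv().apply(wd)/10).round(2),"turn",w.round(4),"shift cm in final axes",((rot or R).inv().apply(wd)/10).round(2))
E
python3 -m creep '0 0 0 0 0 -0.113 -1;0 0 0 0 0 -0.113 -1;0 0 0 0 0 -0.112 -1'
python3 -c "
from h import *
delta((532.6,-250.7,160),down(95.6))"
```

```text
time: 1.35
position: [120.7, 485.2, 231.3]
tcp_rot: [-0.16, 3.138, 0.0]
wrist_force: [0.5, -0.5, -0.4]
finger_gap: 85.4
t 1.35 pos [120.7 485.2 231.3] gap 85.4 F [ 0.5 -0.5 -0.4] T [0.04 0.02 0.01]
shift cm now-axes [-33.49 -77.4    7.13] turn [0.     0.     0.0042] shift cm in final axes [-33.81 -77.26   7.13]
```

```bash
python3 -m creep '-1.6 -3.7 0 0 0 0 -1;-1.6 -3.7 0 0 0 0 -1;-1.6 -3.7 0 0 0 0 -1;-1.6 -3.7 0 0 0 0 -1;-1.6 -3.7 0 0 0 0 -1;-1.6 -3.7 0 0 0 0 -1;-1.6 -3.7 0 0 0 0 -1;-1.6 -3.7 0 0 0 0 -1;-1.6 -3.7 0 0 0 0 -1;-1.6 -3.7 0 0 0 0 -1;-1.6 -3.7 0 0 0 0 -1;-1.6 -3.7 0 0 0 0 -1;-1.6 -3.7 0 0 0 0 -1;-1.6 -3.7 0 0 0 0 -1;-1.6 -3.7 0 0 0 0 -1;-1.6 -3.7 0 0 0 0 -1;-1.6 -3.7 0 0 0 0 -1;-1.6 -3.7 0 0 0 0 -1;-1.6 -3.7 0 0 0 0 -1'
python3 -c "
from h import *
delta((532.6,-250.7,160),down(95.6))"
```

```text
time: 2.93
position: [502.4, -186.9, 232.0]
tcp_rot: [-0.189, 3.127, 0.003]
wrist_force: [1.1, 1.1, 0.1]
finger_gap: 85.4
t 2.93 pos [ 502.4 -186.9  232. ] gap 85.4 F [1.1 1.1 0.1] T [0.01 0.01 0.03]
shift cm now-axes [-2.16 -6.7   7.21] turn [0.0013 0.0091 0.0232] shift cm in final axes [-2.38 -6.64  7.2 ]
```

```bash
python3 -m creep '-0.8 -2.2 2.4 0 0.0045 0.0116 -1;-0.8 -2.2 2.4 0 0.0045 0.0116 -1;-0.8 -2.2 2.4 0 0 0 -1;0 0 0 0 0 0 -1'
python3 - <<'E'
from h import *
delta((532.6,-250.7,130),down(95.6))
i=robot.camera_info("wrist");p,d=robot.read_camera("wrist")
cv2.imwrite("pics/w1.png",p[:,:,::-1]);W=cloud("wrist",d,i)
print("bar",rect(sel(W,(460,620),(-290,-215),(70,82))))
print("tab",rect(sel(W,(460,620),(-190,-120),(62,78))))
print("all",rect(sel(W,(460,620),(-370,-120),(10,80))))
for l in("tray_bar","tray_tab","tray_nose"):print(l,[(np.round(r["point"],1).tolist(),round(r["p"],2)) for r in robot.place_of(l,"wrist")])
E
```

```text
time: 3.27
position: [538.1, -260.9, 156.6]
tcp_rot: [-0.143, 3.136, -0.002]
wrist_force: [-0.2, -0.0, -1.0]
finger_gap: 85.2
t 3.27 pos [ 538.1 -260.9  156.6] gap 85.2 F [-0.2 -0.  -1. ] T [-0.01  0.03  0.02]
shift cm now-axes [0.47 1.06 2.66] turn [-0.0012  0.0027 -0.0068] shift cm in final axes [0.45 1.06 2.66]
bar (array([ 531.7, -251.9]), array([94.1, 11.6]), 5.65, 2119, 76.5)
tab (array([ 522. , -158.3]), array([13.9, 24.1]), 5.82, 667, 69.0)
all (array([ 530.4, -239.6]), array([ 94.2, 196.2]), 5.8, 22145, 20.5)
tray_bar [([527.0, -251.1, 64.4], 0.64)]
tray_tab [([519.2, -155.9, 55.2], 0.96), ([533.8, -273.6, 25.9], 0.55)]
tray_nose [([538.8, -337.6, 23.2], 0.74)]
```

View pics/w1.png

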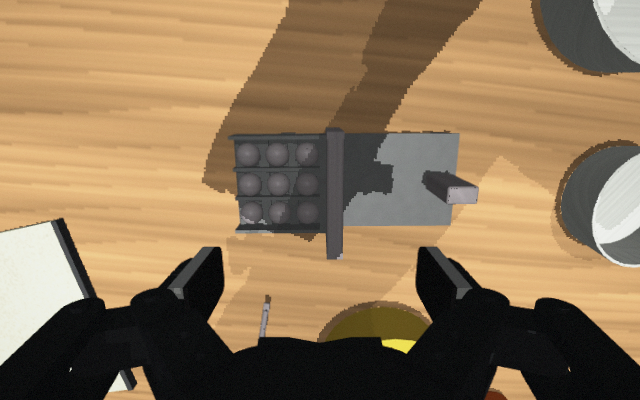

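```bash
python3 -m creep '0.25 0.5 2 0 0 -0.005 -1;0.25 0.45 2 0 0.003 0 -1;0 0 1.6 0 0 0 -1;0 0 0 0 0 0 -1;0 0 0 0 0 0 -1'
python3 -c "
from h import *
delta((532,-251.5,51.3),down(95.7))"
```

```text
time: 3.88
position: [536.0, -245.8, 113.3]
tcp_rot: [-0.162, 3.121, -0.013]
wrist_force: [-0.2, -0.1, 0.4]
finger_gap: 85.7
t 3.88 pos [ 536.  -245.8  113.3] gap 85.7 F [-0.2 -0.1  0.4] T [-0.02  0.01 -0.04]
shift cm now-axes [ 0.56 -0.47  6.2 ] turn [-0.0091  0.0155  0.0042] shift cm in final axes [ 0.46 -0.53  6.2 ]
```

```bash
python3 -m creep '0.25 -0.25 1.5 -0.005 0.008 0 -1;0.25 -0.25 1.5 -0.004 0.007 0.004 -1;0 0 0 0 0 0 -1;0 0 0 0 0 0 -1'
python3 -c "
from h import *
delta((532,-251.5,51.3),down(95.7))"
```

```text
time: 4.22
position: [533.7, -251.8, 85.3]
tcp_rot: [-0.158, 3.133, -0.003]
wrist_force: [-0.5, -0.1, 1.0]
finger_gap: 85.6
t 4.22 pos [ 533.7 -251.8   85.3] gap 85.6 F [-0.5 -0.1  1. ] T [-0.03 -0.   -0.02]
shift cm now-axes [0.18 0.06 3.4 ] turn [-0.0023  0.0043  0.0013] shift cm in final axes [0.16 0.05 3.4 ]
```

```bash
python3 -m creep '0.1 0.03 1.2 -0.001 0.002 0 -1;0.08 0.02 1.2 -0.001 0.002 0.001 -1;0 0 1 0 0 0 -1;0 0 0 0 0 0 -1'
python3 -c "
from h import *
delta((532,-251.5,51.3),down(95.7))"
```

```text
time: 4.55
position: [532.0, -252.0, 48.3]
tcp_rot: [-0.156, 3.137, -0.001]
wrist_force: [-0.3, 0.4, -0.4]
finger_gap: 85.3
t 4.55 pos [ 532.  -252.    48.3] gap 85.3 F [-0.3  0.4 -0.4] T [-0.03  0.04  0.03]
shift cm now-axes [-0.01  0.05 -0.3 ] turn [-0.0005  0.0005 -0.0004] shift cm in final axes [-0.01  0.05 -0.3 ]
```

```bash
python3 -m creep '0 0.03 -0.2 0 0 0 -0.5;0 0 0 0 0 0 0;0 0 0 0 0 0 0.5;0 0 0 0 0 0 1;0 0 0 0 0 0 1;0 0 0 0 0 0 1;0 0 0 0 0 0 1;0 0 0 0 0 0 1'
python3 -c "
from h import *
delta((532,-251.5,51.3),down(95.7))"
```

```text
time: 5.22
position: [532.1, -251.4, 50.7]
tcp_rot: [-0.156, 3.137, -0.0]
wrist_force: [1.8, -0.1, -4.2]
finger_gap: 11.1
t 5.22 pos [ 532.1 -251.4   50.7] gap 11.1 F [ 1.8 -0.1 -4.2] T [-0.05 -0.12  0.03]
shift cm now-axes [ 0.01 -0.01 -0.06] turn [-0.0001  0.0006 -0.0001] shift cm in final axes [ 0.01 -0.01 -0.06]
```

```bash
python3 -m creep '0 0 -0.3 0 0 0 1;0 0 -0.5 0 0 0 1;0 0 -0.7 0 0 0 1;0 0 -0.7 0 0 0 1;0 0 -0.4 0 0 0 1;0 0 0 0 0 0 1'
python3 - <<'E'
from h import *
delta((517.2,150.6,170),down(95.6))
i=robot.camera_info("wrist");p,d=robot.read_camera("wrist");cv2.imwrite("pics/w2.png",p[:,:,::-1])
p,d=robot.read_camera("side");cv2.imwrite("pics/s2.png",p[150:,150:490,::-1].repeat(2,0).repeat(2,1))
E
```

```text
time: 5.72
position: [530.8, -250.9, 78.3]
tcp_rot: [0.156, -3.135, -0.002]
wrist_force: [0.1, -1.1, -6.0]
finger_gap: 10.8
t 5.72 pos [ 530.8 -250.9   78.3] gap 10.8 F [ 0.1 -1.1 -6. ] T [ 0.04 -0.01 -0.04]
shift cm now-axes [-2.61 40.1  -9.12] turn [ 0.0015 -0.0022  0.0015] shift cm in final axes [-2.57 40.09 -9.17]
```

View pics/s2.png

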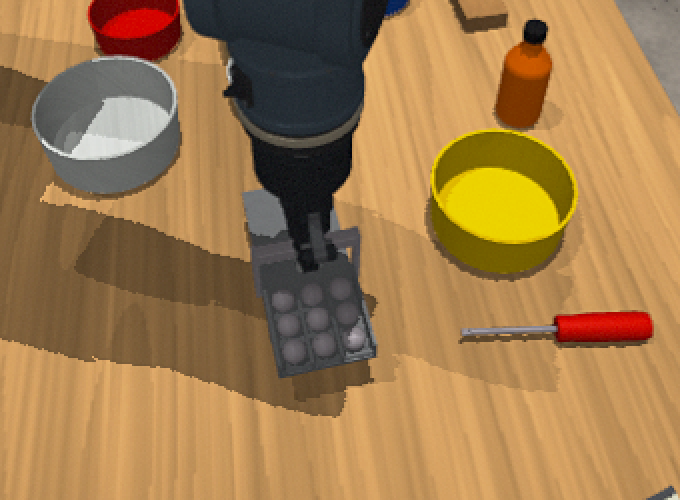

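```bash
python3 -m creep '0 0 -0.5 0 0 0 1;0 0 -0.9 0.001 -0.001 0 1;0 0 -1.2 0 0 0 1;0 0 -1.2 0 0 0 1;0 0 -1.2 0 0 0 1;0 0 -1.2 0 0 0 1;0 0 -1.2 0 0 0 1;0 0 -0.9 0 0 0 1;0 0 -0.5 0 0 0 1;0 0 0 0 0 0 1'
python3 - <<'E'
from h import *
delta((517.2,150.6,170),down(95.6))
E
```

```text
time: 6.65
position: [529.5, -250.3, 172.9]
tcp_rot: [0.156, -3.135, -0.002]
wrist_force: [-0.2, 0.1, -7.0]
finger_gap: 11.0
t 6.65 pos [ 529.5 -250.3  172.9] gap 11.0 F [-0.2  0.1 -7. ] T [ 0.04 -0.04  0.01]
shift cm now-axes [-2.75 40.01  0.34] turn [ 0.0014 -0.0031  0.0015] shift cm in final axes [-2.68 40.01  0.29]
```

```bash
python3 -m creep '0 0.3 0 0 -0.001 0 1;0 0.6 0 0.001 -0.001 0.001 1;-0.1 0.9 0 0 -0.001 0 1;-0.1 1.2 0 0 0 0 1;-0.1 1.5 0 0 0 0 1;-0.1 1.5 0 0 0 0 1;-0.1 1.5 0 0 0 0 1;-0.1 1.5 0 0 0 0 1;-0.1 1.5 0 0 0 0 1;-0.1 1.5 0 0 0 0 1;-0.1 1.5 0 0 0 0 1;-0.1 1.5 0 0 0 0 1;-0.1 1.5 0 0 0 0 1;-0.1 1.5 0 0 0 0 1;-0.1 1.5 0 0 0 0 1;-0.1 1.2 0 0 0 0 1;-0.1 0.9 0 0 0 0 1;0 0.6 0 0 0 0 1;0 0.3 0 0 0 0 1;0 0 0 0 0 0 1'
python3 - <<'E'
from h import *
delta((517.2,150.6,170),down(95.6))
E
```

```text
time: 8.32
position: [511.9, 4.3, 165.9]
tcp_rot: [0.165, -3.125, -0.011]
wrist_force: [-0.1, -0.8, -7.1]
finger_gap: 11.0
t 8.32 pos [511.9   4.3 165.9] gap 11.0 F [-0.1 -0.8 -7.1] T [ 0.06 -0.03 -0.02]
shift cm now-axes [-2.06 14.49 -0.32] turn [ 0.0073 -0.0114  0.008 ] shift cm in final axes [-1.95 14.51 -0.41]
```

```bash
python3 -m creep '-0.1 0.3 -0.1 0.003 -0.004 0.003 1;-0.1 0.6 -0.1 0.002 -0.004 0.003 1;-0.2 0.9 -0.1 0.002 -0.004 0.002 1;-0.2 1.2 -0.1 0 0 0 1;-0.3 1.5 -0.1 0 0 0 1;-0.3 1.5 0 0 0 0 1;-0.2 1.5 0 0 0 0 1;-0.2 1.5 0 0 0 0 1;-0.2 1.2 0 0 0 0 1;-0.1 1.0 0 0 0 0 1;0 0.8 0 0 0 0 1;0 0.5 0 0 0 0 1;0 0.2 0 0 0 0 1;0 0 0 0 0 0 1'
python3 - <<'E'
from h import *
delta((517.2,150.6,170),down(95.6))
E
```

```text
time: 9.48
position: [520.0, 141.0, 172.1]
tcp_rot: [-0.141, 3.133, -0.002]
wrist_force: [-0.2, 0.4, -7.4]
finger_gap: 10.8
t 9.48 pos [520.  141.  172.1] gap 10.8 F [-0.2  0.4 -7.4] T [0.07 0.06 0.03]
shift cm now-axes [0.19 0.98 0.2 ] turn [-0.0014  0.0052 -0.0078] shift cm in final axes [0.19 0.98 0.21]
```

```bash
python3 -m creep '0.1 0.4 0.4 -0.001 0.003 -0.004 1;0.1 0.4 0.8 0 0.002 -0.004 1;0 0.2 0.8 0 0 0 1;0 0 0.4 0 0 0 1;0 0 0 0 0 0 1;0 0 0 0 0 0 1'
python3 - <<'E'
from h import *
delta((517.2,150.6,125.7),down(95.6))
for c in("scene","side"):
    p,d=robot.read_camera(c);W=cloud(c,d)
    cv2.imwrite(f"pics/{c}3.png",cv2.resize(p[100:260,220:460] if c=="scene" else p[80:240,180:420],None,fx=3,fy=3)[:,:,::-1])
    print(c,"tab",rect(sel(W,(480,560),(210,270),(158,185))),[(np.round(r["point"],1).tolist(),round(r["p"],2)) for l in("tray_tab","tray_nose","tray_foot","tray_bar") for r in robot.place_of(l,c)[:1]])
E
```

```text
time: 9.98
position: [516.4, 150.0, 144.6]
tcp_rot: [0.152, -3.136, 0.002]
wrist_force: [-0.3, 0.1, -8.3]
finger_gap: 11.0
t 9.98 pos [516.4 150.  144.6] gap 11.0 F [-0.3  0.1 -8.3] T [ 0.08 -0.02 -0.01]
shift cm now-axes [-0.09  0.06  1.89] turn [-0.0011 -0.0017 -0.001 ] shift cm in final axes [-0.09  0.06  1.89]
scene tab (array([508.8, 243.5]), array([14., 21.]), 1.98, 50, 162.9) [([524.1, 63.4, 114.6], 0.39), ([517.8, 107.1, 95.6], 0.6), ([520.2, 147.2, 160.1], 0.85)]
side tab (array([0., 0.]), array([0., 0.]), 0.0, 0, nan) [([506.2, 246.3, 146.9], 0.79), ([522.8, 66.4, 114.3], 0.63), ([519.8, 102.1, 94.9], 0.69), ([518.1, 150.4, 164.5], 0.77)]
  return _methods._mean(a, axis=axis, dtype=dtype,
  ret = ret.dtype.type(ret / rcount)
```

View pics/side3.png

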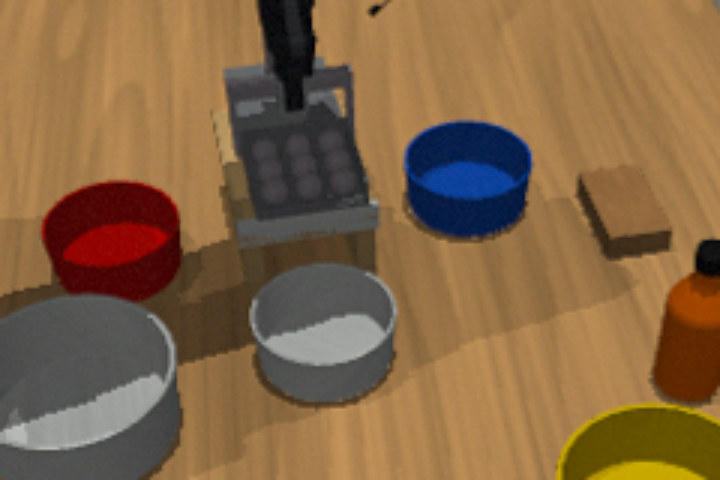

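View pics/scene3.png

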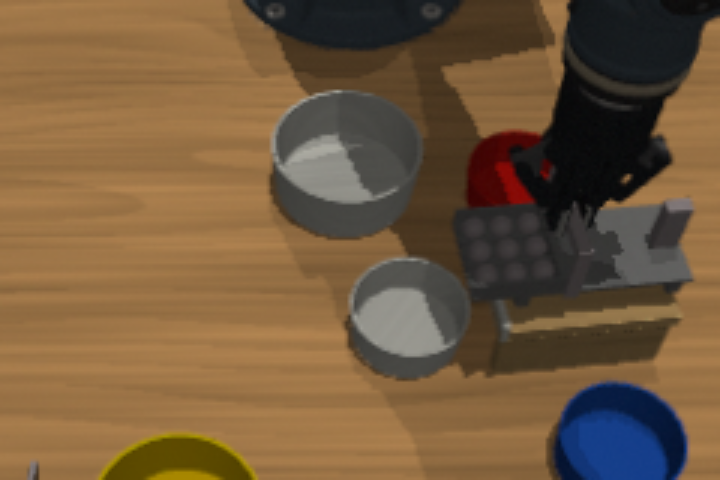

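```bash
python3 -m creep '-0.05 0.03 0.3 0 0 0 1;-0.04 0.03 0.4 0 0 0 1;0 0 0.4 0 0 0 1;0 0 0.3 0 0 0 1;0 0 0.1 0 0 0 1;0 0 0 0 0 0 1'
python3 - <<'E'
from h import *
delta((517.2,150.6,125.7),down(95.6))
E
```

```text
time: 10.98
position: [517.5, 150.9, 128.3]
tcp_rot: [0.152, -3.137, 0.002]
wrist_force: [-0.0, 0.4, -7.8]
finger_gap: 11.2
t 10.98 pos [517.5 150.9 128.3] gap 11.2 F [-0.   0.4 -7.8] T [0.1  0.01 0.03]
shift cm now-axes [ 0.04 -0.03  0.26] turn [-0.0009 -0.001  -0.0007] shift cm in final axes [ 0.04 -0.03  0.26]
```

```bash
python3 -m creep '0 0 0.12 0 0 0 1;0 0 0.1 0 0 0 1;0 0 0 0 0 0 1;0 0 0 0 0 0 1'
python3 - <<'E'
from h import *
delta((517.2,150.6,125.7),down(95.6))
E
```

```text
time: 11.32
position: [517.5, 150.9, 125.9]
tcp_rot: [0.152, -3.137, 0.001]
wrist_force: [0.0, 0.4, -7.1]
finger_gap: 11.0
t 11.32 pos [517.5 150.9 125.9] gap 11.0 F [ 0.   0.4 -7.1] T [ 0.07 -0.01  0.01]
shift cm now-axes [ 0.04 -0.03  0.02] turn [-0.0009 -0.001  -0.0008] shift cm in final axes [ 0.04 -0.03  0.02]
```

Not in contact yet; another small step.

```bash
python3 -m creep '0 0 0.1 0 0 0 1;0 0 0.05 0 0 0 1;0 0 0 0 0 0 1'
python3 - <<'E'
from h import *
delta((517.2,150.6,125.7),down(95.6))
E
```

```text
time: 11.57
position: [517.9, 151.2, 125.8]
tcp_rot: [-0.152, 3.137, -0.001]
wrist_force: [-0.6, -0.8, -6.4]
finger_gap: 10.7
t 11.57 pos [517.9 151.2 125.8] gap 10.7 F [-0.6 -0.8 -6.4] T [ 0.04  0.   -0.  ]
shift cm now-axes [ 0.08 -0.05  0.01] turn [-0.0004  0.0008 -0.0007] shift cm in final axes [ 0.08 -0.05  0.01]
```

```bash
python3 -m creep '-0.04 -0.02 0.15 0 0 0 1;0 0 0.1 0 0 0 1;0 0 0 0 0 0 1'
python3 - <<'E'
from h import *
delta((517.2,150.6,125.7),down(95.6))
E
```

```text
time: 11.82
position: [518.3, 151.4, 125.9]
tcp_rot: [-0.152, 3.135, 0.001]
wrist_force: [-0.7, -0.6, -7.2]
finger_gap: 11.0
t 11.82 pos [518.3 151.4 125.9] gap 11.0 F [-0.7 -0.6 -7.2] T [ 0.06  0.05 -0.05]
shift cm now-axes [ 0.12 -0.07  0.02] turn [ 0.0008  0.0028 -0.0005] shift cm in final axes [ 0.12 -0.07  0.02]
```

```bash
python3 -m creep '0.03 -0.02 0.2 0 0.001 0 1;0 0 0.2 0 0 0 1'
python3 - <<'E'
from h import *
delta((517.2,150.6,125.7),down(95.6))
p,d=robot.read_camera("side");cv2.imwrite(f"pics/side4.png",cv2.resize(p[80:240,180:420],None,fx=3,fy=3)[:,:,::-1])
E
```

```text
time: 11.98
position: [518.8, 151.8, 125.5]
tcp_rot: [-0.153, 3.132, 0.004]
wrist_force: [-23.6, -8.5, 47.9]
finger_gap: 11.0
t 11.98 pos [518.8 151.8 125.5] gap 11.0 F [-23.6  -8.5  47.9] T [-1.85  4.63 -0.01]
shift cm now-axes [ 0.17 -0.1  -0.03] turn [ 0.0024  0.0057 -0.0002] shift cm in final axes [ 0.17 -0.1  -0.02]
```

View pics/side4.png

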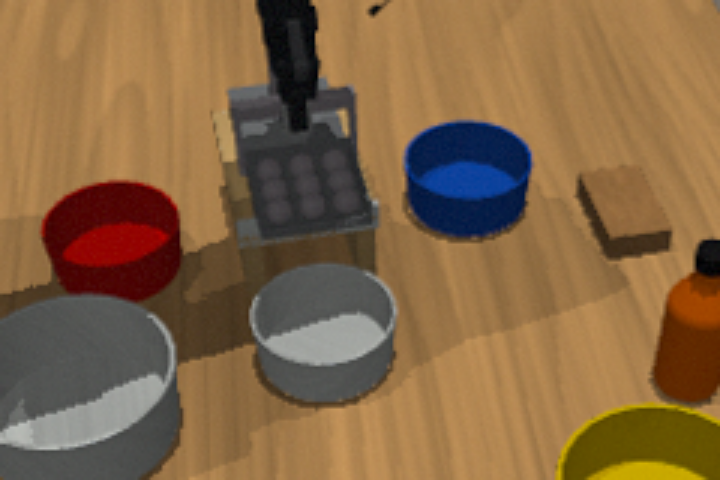

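```bash
python3 -m creep '0 0 -0.02 0 0 0 1;0 0 0 0 0 0 0.7;0 0 0 0 0 0 0.4;0 0 0 0 0 0 0;0 0 0 0 0 0 -0.5;0 0 0 0 0 0 -1;0 0 0 0 0 0 -1;0 0 0 0 0 0 -1'
python3 - <<'E'
from h import *
delta((517.2,150.6,125.7),down(95.6))
E
```

```text
time: 12.7
position: [520.4, 152.1, 126.6]
tcp_rot: [-0.152, 3.128, 0.005]
wrist_force: [0.2, 0.2, 0.1]
finger_gap: 83.8
t 12.7 pos [520.4 152.1 126.6] gap 83.8 F [0.2 0.2 0.1] T [-0.01  0.04 -0.01]
shift cm now-axes [ 0.34 -0.12  0.09] turn [ 0.0029  0.0096 -0.0003] shift cm in final axes [ 0.34 -0.12  0.09]
```

```bash
python3 -m creep '0 0 -0.8 0 0 0 -1;0 0 -1.5 0 0 0 -1;0 0 -2 0 0 0 -1;0 0 -2 0 0 0 -1;0 0 -2 0 0 -0.1 -1;0 0 -1.5 0 0 -0.12 -1;0 1 0 0 0 -0.12 -1;1 1 0 0 0 -0.12 -1;0 0 0 0 0 -0.12 -1;0 0 0 0 0 -0.12 -1;0 0 0 0 0 -0.12 -1;0 0 0 0 0 -0.12 -1;0 0 0 0 0 -0.12 -1;0 0 0 0 0 -0.12 -1;0 0 0 0 0 -0.12 -1;0 0 0 0 0 -0.12 -1;0 0 0 0 0 -0.1 -1;0 0 0 0 0 0 -1'
python3 - <<'E'
from h import *
delta((508,245,170),down(185.6))
for c in("scene","side","wrist"):
    i=robot.camera_info(c);p,d=robot.read_camera(c);W=cloud(c,d,i)
    cv2.imwrite(f"pics/{c}5.png",p[:,:,::-1] if c=="wrist" else cv2.resize(p[100:260,220:460] if c=="scene" else p[80:240,180:420],None,fx=3,fy=3)[:,:,::-1])
    for n,b in dict(tab=((480,560),(200,280),(138,153)),bar=((450,590),(125,180),(143,158)),plate=((450,590),(50,260),(90,158)),lip=((430,620),(80,110),(80.5,88))).items():
        P=sel(W,*b); print(c,n,rect(P) if len(P)>5 else 0)
    print([(l,np.round(r["point"],1).tolist(),round(r["p"],2)) for l in("tray_tab","tray_nose","tray_foot","tray_bar") for r in robot.place_of(l,c)[:1]])
E
```

```text
time: 14.2
position: [501.9, 166.5, 240.4]
tcp_rot: [-2.331, 2.085, -0.011]
wrist_force: [-0.4, 0.4, 0.7]
finger_gap: 85.4
t 14.2 pos [501.9 166.5 240.4] gap 85.4 F [-0.4  0.4  0.7] T [-0.    0.01 -0.01]
shift cm now-axes [-7.7  -1.37  7.1 ] turn [-0.0154  0.0041  0.0133] shift cm in final axes [-7.75 -1.37  7.04]
scene tab (array([512. , 246.7]), array([15. , 22.8]), 5.09, 47, 143.0)
scene bar (array([521.5, 150.5]), array([93.5, 13.3]), 6.12, 177, 150.4)
scene plate (array([520.2, 163.1]), array([ 96.6, 191.2]), 4.95, 2128, 101.3)
scene lip (array([570.4, 104. ]), array([12.7, 13.5]), 10.02, 11, 83.3)
[('tray_nose', [525.6, 69.6, 96.2], 0.55), ('tray_foot', [522.0, 108.0, 76.5], 0.8), ('tray_bar', [520.6, 150.0, 145.7], 0.65)]
side tab (array([509.8, 244. ]), array([13.1, 24. ]), 5.14, 45, 143.9)
side bar (array([519., 151.]), array([93.7, 15.7]), 6.11, 248, 150.3)
side plate (array([517.6, 163.5]), array([ 93.8, 197.7]), 5.96, 2046, 105.9)
side lip (array([521.1,  96.2]), array([109.2,   7.9]), 4.53, 20, 82.5)
[('tray_tab', [507.3, 245.6, 124.4], 0.92), ('tray_nose', [525.7, 80.6, 106.1], 0.61), ('tray_foot', [522.4, 104.3, 75.6], 0.9), ('tray_bar', [519.4, 150.7, 147.2], 0.59)]
wrist tab (array([509.7, 244.7]), array([13.5, 25.1]), 5.48, 476, 144.1)
wrist bar (array([519.2, 150.4]), array([94.4, 12.7]), 5.66, 2281, 151.2)
wrist plate (array([518.1, 162.9]), array([ 94.4, 195.3]), 5.14, 21102, 97.0)
wrist lip (array([521.6,  96.5]), array([109.6,   5.4]), 5.58, 139, 82.6)
[('tray_tab', [510.0, 248.1, 130.5], 0.73), ('tray_nose', [526.6, 66.4, 95.3], 0.93), ('tray_foot', [524.8, 104.7, 77.6], 0.55), ('tray_bar', [515.3, 154.5, 138.9], 0.93)]
```

View pics/wrist5.png

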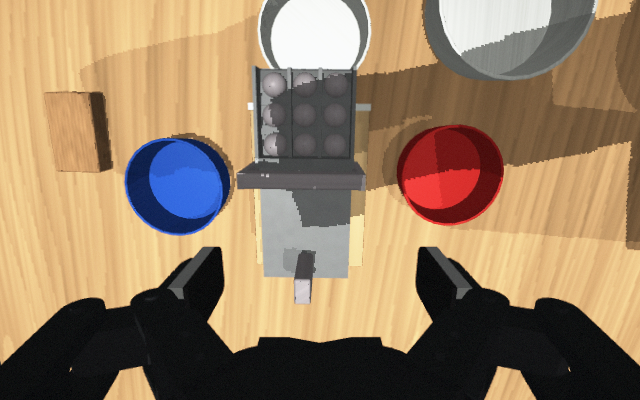

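View pics/side5.png

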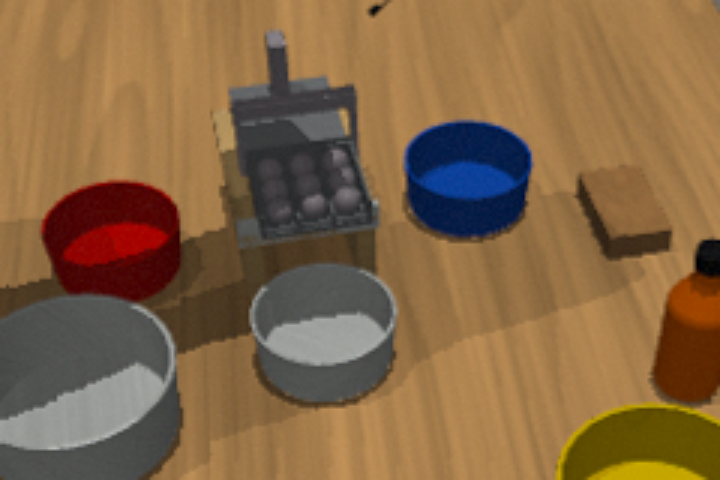

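View pics/scene5.png

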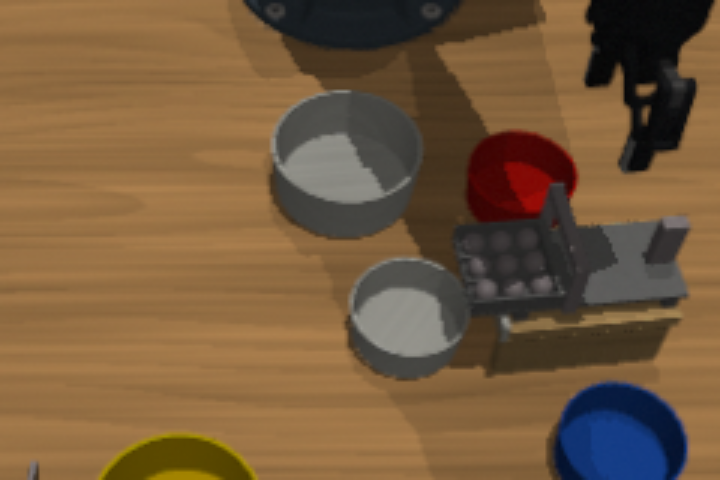

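```bash
python3 -m creep '-2 -0.4 0 -0.005 0.001 0.005 -1;-2 -0.4 0 -0.005 0.001 0.004 -1;-2 -0.3 1 -0.005 0.001 0.004 -1;-1.5 -0.2 1 0 0 0 -1;0 0 1 0 0 0 -1;0 0 1 0 0 0 -1;0 0 0 0 0 0 -1;0 0 0 0 0 0 -1'
python3 - <<'E'
from h import *
delta((509.7,244.9,113),down(185.6))
E
```

```text
time: 15.62
position: [507.9, 244.8, 198.6]
tcp_rot: [-2.319, 2.119, 0.0]
wrist_force: [0.9, -0.6, 0.4]
finger_gap: 85.6
t 15.62 pos [507.9 244.8 198.6] gap 85.6 F [ 0.9 -0.6  0.4] T [-0.03  0.01 -0.04]
shift cm now-axes [ 0.01 -0.18  8.56] turn [-0.0003  0.0007 -0.0078] shift cm in final axes [ 0.   -0.18  8.56]
```

```bash
python3 -m creep '0 -0.1 1 0 0 -0.004 -1;0 -0.1 1.5 0 0 -0.004 -1;0 0 1.5 0 0 0 -1;0 0 1 0 0 0 -1;0 0 0.5 0 0 0 -1;0 0 0 0 0 0 -1'
python3 - <<'E'
from h import *
delta((509.7,244.9,113),down(185.6))
E
```

```text
time: 16.12
position: [511.6, 242.7, 142.3]
tcp_rot: [-2.323, 2.109, -0.003]
wrist_force: [-0.7, 0.4, -0.2]
finger_gap: 85.5
t 16.12 pos [511.6 242.7 142.3] gap 85.5 F [-0.7  0.4 -0.2] T [-0.04  0.05  0.02]
shift cm now-axes [-0.23  0.18  2.93] turn [-0.0042  0.0016 -0.0012] shift cm in final axes [-0.24  0.17  2.93]
```

```bash
python3 -m creep '-0.1 0.09 1 -0.002 0.001 -0.001 -1;-0.1 0.08 1 -0.002 0 0 -1;0 0 0.6 0 0 0 -1;0 0 0.1 0 0 0 -1;0 0 0 0 0 0 -1'
python3 - <<'E'
from h import *
delta((509.7,244.9,113),down(185.6))
E
```

```text
time: 16.53
position: [510.3, 244.5, 113.7]
tcp_rot: [-2.325, 2.11, -0.0]
wrist_force: [0.8, -0.0, 0.0]
finger_gap: 85.6
t 16.53 pos [510.3 244.5 113.7] gap 85.6 F [ 0.8 -0.   0. ] T [ 0.01  0.04 -0.06]
shift cm now-axes [-0.05  0.06  0.07] turn [-0.0015  0.001  -0.0007] shift cm in final axes [-0.05  0.06  0.07]
```

```bash
python3 -m creep '-0.02 0.05 0.05 0 0 0 -0.4;0 0 0 0 0 0 0.1;0 0 0 0 0 0 0.4;0 0 0 0 0 0 0.7;0 0 0 0 0 0 1;0 0 0 0 0 0 1;0 0 0 0 0 0 1;0 0 0 0 0 0 1;0 0 0 0 0 0 1'
python3 - <<'E'
from h import *
delta((509.7,244.9,113),down(185.6))
# pivot in tool frame: tray foot (55,0,0); tool TCP at tray (-85, 0, 55+?)
s=robot.read_state();R=Ro.from_rotvec(s["tcp_rot"]);f=np.array([np.sin(np.radians(5.6)),-np.cos(np.radians(5.6)),0])
# foot from bar measured (519.4,150.6)
foot=np.array([519.4,150.6,0])+45*f;foot[2]=75
p=R.inv().apply(foot-s["position"]);print("pivot tool",p)
ax=R.inv().apply(np.cross(f,[0,0,-1])); ax/=np.linalg.norm(ax) # nose-down axis
print("axis tool",ax, R.apply(ax))
for a in(.03,.04,.05):
    Q=Ro.from_rotvec(a*ax);print(a,(a*ax).round(4),((p-Q.apply(p))/10).round(3))
E
```

```text
time: 17.28
position: [510.2, 245.1, 114.6]
tcp_rot: [-2.324, 2.109, -0.001]
wrist_force: [-0.5, -0.1, -0.7]
finger_gap: 13.2
t 17.28 pos [510.2 245.1 114.6] gap 13.2 F [-0.5 -0.1 -0.7] T [ 0.02  0.12 -0.09]
shift cm now-axes [0.02 0.05 0.16] turn [-0.0029  0.0019 -0.0007] shift cm in final axes [0.01 0.05 0.16]
pivot tool [1.40019975e+02 1.01383340e-01 3.93037755e+01]
axis tool [-6.94613049e-04 -9.99995552e-01  2.90072588e-03] [9.95227400e-01 9.75828998e-02 1.12632301e-19]
0.03 [-0.     -0.03    0.0001] [ 0.124 -0.001 -0.418]
0.04 [-0.     -0.04    0.0001] [ 0.168 -0.002 -0.557]
0.05 [-0.     -0.05    0.0001] [ 0.214 -0.002 -0.695]
```

```bash
cat >> h.py <<'E'
def tilt(p0=(140.0,0.1,39.3)):
    s=robot.read_state();R=Ro.from_rotvec(s["tcp_rot"]);f=R.apply([1,0,0])
    print("t",round(s["time"],2),"pos",s["position"].round(1),"tilt deg",round(float(np.degrees(np.arcsin(-f[2]))),2),"foot",(s["position"]+R.apply(p0)).round(1),"want 523.8 105.8 75","F",s["wrist_force"].round(1),"T",s["torque"].round(2),"gap",round(s["finger_gap"],1))
    fw=np.array([np.sin(np.radians(5.6)),-np.cos(np.radians(5.6)),0]);z=R.apply([0,0,1]);print("x axis",f.round(3),"yaw",round(float(np.degrees(np.arctan2(f[0],-f[1]))),2),"roll y.z",R.apply([0,1,0])[2].round(4),"corr cm tool",(R.inv().apply(np.array([523.8,105.8,75])-(s["position"]+R.apply(p0)))/10).round(2))
E
python3 -m creep '0.04 0 -0.14 0 -0.01 0 1;0.08 0 -0.28 0 -0.02 0 1;0.12 0 -0.42 0 -0.03 0 1;0.12 0 -0.42 0 -0.03 0 1;0.12 0 -0.42 0 -0.03 0 1;0.08 0 -0.28 0 -0.02 0 1;0 0 0 0 0 0 1'
python3 -c "
from h import *
tilt()"
```

```text
time: 17.87
position: [510.8, 237.2, 135.3]
tcp_rot: [-2.246, 2.036, 0.168]
wrist_force: [-0.3, 2.6, -1.7]
finger_gap: 13.1
t 17.87 pos [510.8 237.2 135.3] tilt deg 8.75 foot [523.9 105.5  75.1] want 523.8 105.8 75 F [-0.3  2.6 -1.7] T [ 0.44  0.28 -0.04] gap 13.1
x axis [ 0.097 -0.984 -0.152] yaw 5.63 roll y.z -0.0035 corr cm tool [-0.03  0.    0.02]
```

```bash
python3 -m creep '0.08 0 -0.28 0 -0.02 0 1;0.12 0 -0.42 0 -0.03 0 1;0.12 0 -0.42 0 -0.03 0 1;0.12 0 -0.42 0 -0.03 0 1;0.12 0 -0.42 0 -0.03 0 1;0.12 0 -0.42 0 -0.03 0 1;0.08 0 -0.28 0 -0.02 0 1;0 0 0 0 0 0 1'
python3 -c "
from h import *
tilt()
p,d=robot.read_camera('side');cv2.imwrite('pics/side6.png',cv2.resize(p[80:240,180:420],None,fx=3,fy=3)[:,:,::-1])"
```

```text
time: 18.53
position: [511.9, 222.7, 160.0]
tcp_rot: [-2.134, 1.93, 0.378]
wrist_force: [-0.2, 2.4, -1.0]
finger_gap: 13.3
t 18.53 pos [511.9 222.7 160. ] tilt deg 20.28 foot [523.7 105.6  74.6] want 523.8 105.8 75 F [-0.2  2.4 -1. ] T [0.29 0.2  0.01] gap 13.3
x axis [ 0.094 -0.933 -0.347] yaw 5.77 roll y.z -0.0036 corr cm tool [-0.03 -0.01 -0.03]
```

View pics/side6.png

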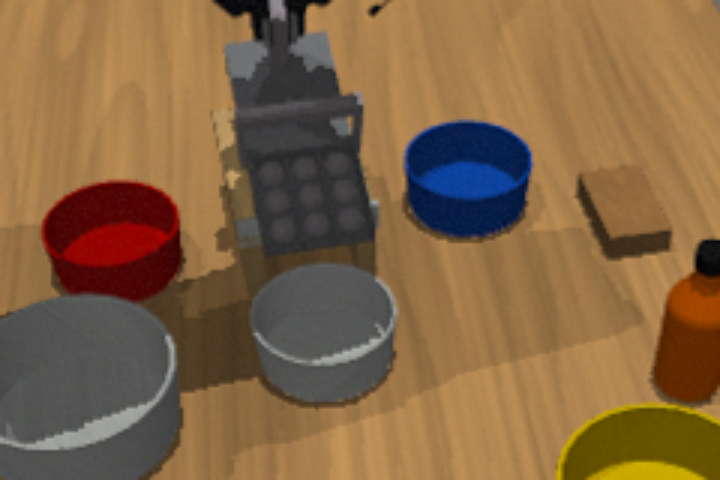

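```bash
python3 -m creep '0.06 0 -0.28 0 -0.02 0 1;0.08 0 -0.28 0 -0.02 0 1;0.08 0 -0.28 0 -0.02 0 1;0.08 0 -0.28 0 -0.02 0 1;0.08 0 -0.28 0 -0.02 0 1;0.08 0 -0.28 0 -0.02 0 1;0.08 0 -0.28 0 -0.02 0 1;0.08 0 -0.28 0 -0.02 0 1;0.08 0 -0.28 0 -0.02 0 1;0.08 0 -0.28 0 -0.02 0 1;0.04 0 -0.14 0 -0.01 0 1;0 0 0 0 0 0 1;0 0 0 0 0 0 1;0 0 0 0 0 0 1;0 0 0 0 0 0 1'
python3 -c "
from h import *
tilt()
p,d=robot.read_camera('side');cv2.imwrite('pics/side7.png',cv2.resize(p[80:240,180:420],None,fx=3,fy=3)[:,:,::-1])
p,d=robot.read_camera('scene');cv2.imwrite('pics/scene7.png',cv2.resize(p[100:260,220:460],None,fx=3,fy=3)[:,:,::-1])"
```

```text
time: 19.83
position: [513.8, 200.9, 184.2]
tcp_rot: [-1.992, 1.801, 0.596]
wrist_force: [-0.1, 0.5, -4.3]
finger_gap: 12.9
t 19.83 pos [513.8 200.9 184.2] tilt deg 33.44 foot [523.5 106.2  74.2] want 523.8 105.8 75 F [-0.1  0.5 -4.3] T [-0.62 -0.11  0.07] gap 12.9
x axis [ 0.085 -0.83  -0.551] yaw 5.83 roll y.z -0.0029 corr cm tool [-0.01 -0.02 -0.09]
```

View pics/side7.png

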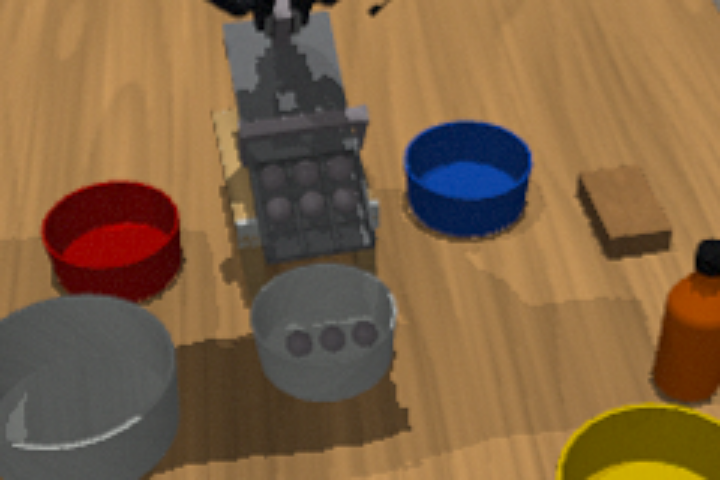

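View pics/scene7.png

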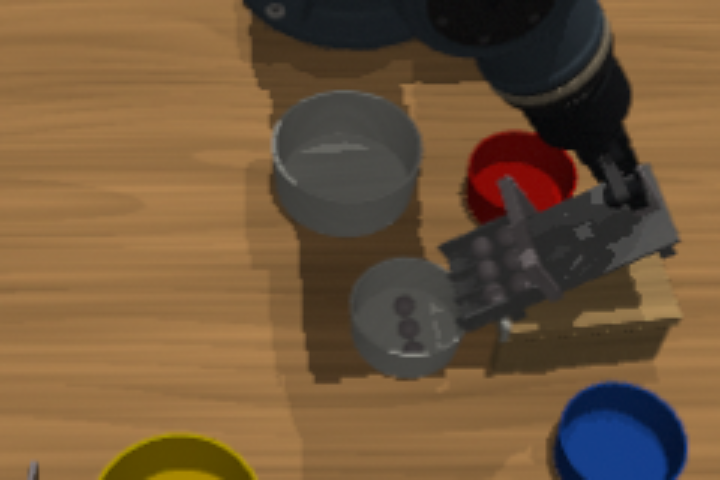

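```bash
python3 -m creep '-0.04 0 0.14 0 0.01 0 1;-0.08 0 0.28 0 0.02 0 1;-0.11 0 0.42 0 0.03 0 1;-0.11 0 0.42 0 0.03 0 1;-0.11 0 0.42 0 0.03 0 1;-0.11 0 0.42 0 0.03 0 1;-0.11 0 0.42 0 0.03 0 1;-0.11 0 0.42 0 0.03 0 1;-0.11 0 0.42 0 0.03 0 1;-0.11 0 0.42 0 0.03 0 1;-0.11 0 0.42 0 0.03 0 1;-0.11 0 0.42 0 0.03 0 1;-0.08 0 0.28 0 0.02 0 1;-0.04 0 0.14 0 0.01 0 1;0 0 0 0 0 0 1'
python3 -c "
from h import *
tilt()"
```

```text
time: 21.18
position: [509.1, 237.6, 140.3]
tcp_rot: [-2.228, 2.013, 0.205]
wrist_force: [-0.1, 0.1, -4.4]
finger_gap: 13.2
t 21.18 pos [509.1 237.6 140.3] tilt deg 10.86 foot [522.6 108.2  75.3] want 523.8 105.8 75 F [-0.1  0.1 -4.4] T [-0.16  0.06  0.02] gap 13.2
x axis [ 0.1   -0.977 -0.188] yaw 5.86 roll y.z -0.0069 corr cm tool [ 0.26 -0.09 -0.02]
```

```bash
python3 -m creep '-0.04 0 0.2 0 0.015 0 1;-0.07 -0.02 0.35 0 0.025 0 1;-0.08 -0.02 0.42 0 0.03 0 1;-0.08 0 0.42 0 0.03 0 1;-0.08 0 0.35 0 0.025 0 1;-0.05 0 0.2 0 0.015 0 1;-0.04 0 0.14 0 0.01 0 1;0 0 0 0 0 0 1;0 0 0 0 0 0 1'
python3 -c "
from h import *
tilt()"
```

```text
time: 21.93
position: [509.6, 244.5, 118.9]
tcp_rot: [-2.31, 2.093, 0.023]
wrist_force: [0.1, -0.2, -4.0]
finger_gap: 13.2
t 21.93 pos [509.6 244.5 118.9] tilt deg 1.59 foot [523.5 106.3  75.7] want 523.8 105.8 75 F [ 0.1 -0.2 -4. ] T [0.1  0.11 0.03] gap 13.2
x axis [ 0.098 -0.995 -0.028] yaw 5.64 roll y.z -0.0081 corr cm tool [ 0.06 -0.03  0.07]
```

```bash
python3 -m creep '-0.03 0 0.17 0 0.012 0 1;-0.03 0 0.17 0 0.012 0 1;0 0 0.08 0 0.005 0 1'
python3 -c "
from h import *
tilt()"
```

```text
time: 22.18
position: [510.1, 244.7, 115.1]
tcp_rot: [-2.322, 2.108, -0.012]
wrist_force: [0.4, 1.5, -4.0]
finger_gap: 13.3
t 22.18 pos [510.1 244.7 115.1] tilt deg -0.12 foot [523.8 105.3  76.1] want 523.8 105.8 75 F [ 0.4  1.5 -4. ] T [ 0.56  0.16 -0.1 ] gap 13.3
x axis [ 0.096 -0.995  0.002] yaw 5.53 roll y.z -0.009 corr cm tool [-0.05 -0.    0.11]
```

```bash
python3 -m creep '0 0 0.1 0 0 0 1;0 0 0.08 0 0 0 1'
python3 -c "
from h import *
tilt()"
```

```text
time: 22.35
position: [510.5, 244.9, 114.6]
tcp_rot: [-2.321, 2.108, -0.014]
wrist_force: [-9.6, -3.9, 18.9]
finger_gap: 13.1
t 22.35 pos [510.5 244.9 114.6] tilt deg -0.14 foot [524.3 105.5  75.6] want 523.8 105.8 75 F [-9.6 -3.9 18.9] T [-0.61  2.69 -0.1 ] gap 13.1
x axis [ 0.096 -0.995  0.002] yaw 5.53 roll y.z -0.0106 corr cm tool [-0.04  0.05  0.06]
```

In contact. Relax, release, retreat.

```bash
python3 -m creep '0 0 -0.02 0 0 0 1;0 0 0 0 0 0 0.6;0 0 0 0 0 0 0.3;0 0 0 0 0 0 0;0 0 0 0 0 0 -0.5;0 0 0 0 0 0 -1;0 0 0 0 0 0 -1;0 0 -0.5 0 0 0 -1;0 0 -1 0 0 0 -1;0 0 -2 0 0 0 -1;0 0 -3 0 0 0 -1;0 0 -3 0 0 0 -1;-1 0 -2 0 0 0 -1;-1 0 -1 0 0 0 -1;0 0 0 0 0 0 -1;0 0 0 0 0 0 -1'
python3 - <<'E'
from h import *
tilt()
for c in("scene","side","wrist"):
    i=robot.camera_info(c);p,d=robot.read_camera(c);W=cloud(c,d,i)
    cv2.imwrite(f"pics/{c}8.png",p[:,:,::-1] if c=="wrist" else cv2.resize(p[100:260,220:460] if c=="scene" else p[80:240,180:420],None,fx=3,fy=3)[:,:,::-1])
    for n,b in dict(tab=((480,560),(200,280),(138,153)),bar=((450,590),(125,180),(143,158)),lip=((430,620),(80,110),(80.5,88)),cup=((465,585),(-40,82),(38,55))).items():
        P=sel(W,*b); print(c,n,rect(P) if len(P)>5 else 0)
    P=sel(W,(485,545),(170,225),(85,105));A=np.c_[P[:,:2],np.ones(len(P))];k=np.linalg.lstsq(A,P[:,2],rcond=None)[0];print("plate slope deg",np.degrees(k[:2]).round(2),len(P),np.median(P[:,2]).round(1))
E
```

```text
time: 23.68
position: [506.9, 264.4, 252.3]
tcp_rot: [-2.318, 2.106, -0.018]
wrist_force: [-0.0, -0.1, -0.1]
finger_gap: 85.3
t 23.68 pos [506.9 264.4 252.3] tilt deg -0.12 foot [520.8 125.1 213.3] want 523.8 105.8 75 F [-0.  -0.1 -0.1] T [0.02 0.04 0.04] gap 85.3
x axis [ 0.095 -0.995  0.002] yaw 5.47 roll y.z -0.0151 corr cm tool [ 1.92  0.09 13.84]
scene tab (array([512.3, 245.4]), array([14.9, 22. ]), 14.43, 52, 143.5)
scene bar (array([522. , 151.1]), array([95.9, 13. ]), 5.44, 178, 150.4)
scene lip (array([570.6,  94.7]), array([28.7, 12.5]), 80.23, 12, 82.7)
scene cup (array([528.1,  27.8]), array([106.8, 108. ]), 86.79, 192, 42.6)
plate slope deg [ 0.25 -0.41] 298 91.8
side tab (array([510.4, 245.3]), array([13.5, 29.7]), 7.28, 42, 143.9)
side bar (array([519.7, 150.6]), array([93.5, 17.2]), 4.24, 253, 150.1)
side lip (array([520.7,  99.1]), array([109. ,  12.5]), 6.14, 24, 82.7)
side cup (array([524.9,  26. ]), array([109.3, 109.1]), 77.19, 324, 43.1)
plate slope deg [ 0.68 -0.84] 229 92.7
wrist tab (array([511. , 244.6]), array([13.4, 23.5]), 5.82, 520, 144.3)
wrist bar (array([519.8, 150.9]), array([94.2, 12.4]), 5.36, 2703, 151.4)
wrist lip 0
wrist cup 0
plate slope deg [ 0.07 -0.32] 4131 92.5
```

View pics/wrist8.png

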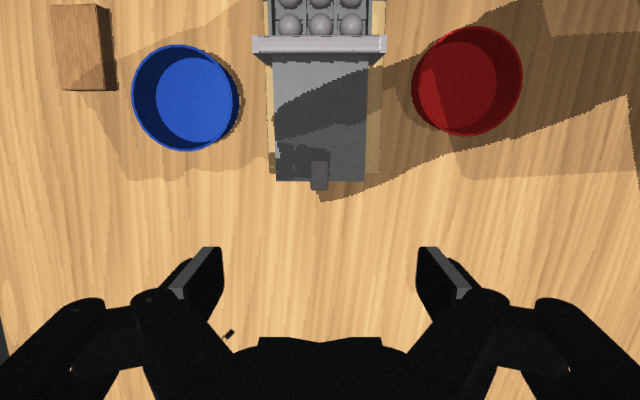

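View pics/side8.png

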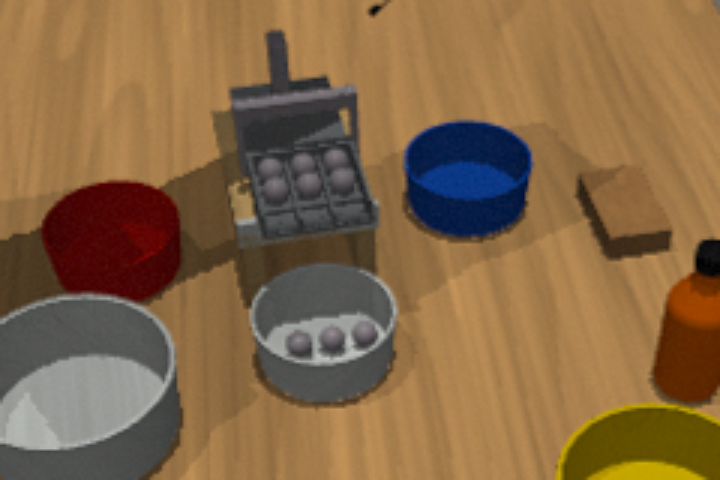

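The side picture shows three balls in the small grey cup (at about 300–365, 335). The six others are in their rows, and the tray stands flat behind the lip. The gripper is clear and nothing else has moved.

```bash
python3 -c "
from workcell import robot
print(robot.close_job())"
```

```text
the job is handed in; nothing more can be done
None
```

The job is done and handed in at about 24 s of the 64 s allowed; no verdict was reported.

**What I did:** I carried the tray level by its bar, set it on the rest with its front foot about 6 mm behind the lip (about 3 mm off to the side), and let go. I then gripped the end tab and tilted the tray about its front foot to 33°. The three front balls rolled into the smaller grey cup. I lowered the tray, released it and backed the gripper off.

**Last checks:**
- **Balls:** the final side picture shows three balls in the cup and six in their rows.
- **Tray:** the handle bar is within about 1 mm of where it was first set down. It is turned about 5.4–5.8° in the world frame, against the rest's 5.5°.
- **Cup and bystanders:** the cup is within about 1 mm of its start. The bottle and carton look unmoved in the side picture. I took no final look at the screwdriver, but nothing came near it.
- **Gripper:** it is open and clear of everything, with the wrist force near zero.

**Where the checks disagreed:** the plate slope came out at about 0.3° from the wrist camera, 0.5° from the scene camera and 1.1° from the side camera. I put the spread down to noise in the fit; all are under 2°. The wrist picture did not show the lip or the cup.

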